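# Seat the caps along a vial carousel

## Robot

A 7-joint arm with a two-finger parallel gripper is mounted at the origin on a cart in front of the work surface, level with it; the furniture and walls round the work are solid. World frame = base frame: x ahead of the robot, y to its left, z up, the work surface at z = 0. Lengths are in m, angles in rad, forces in N, time in s.
With the tool pointing down it reaches from about 0.425 to 0.95 m from the base axis. Payload 4.7 kg.
Tool frame: the origin (TCP) lies midway between the tips of the shut fingers; the grasp point (between the pads) lies 19 mm behind it (r.tcp_to_grasp is the distance from the TCP to the grasp point, in m); z points along the fingers, y is the line along which they close (so a half turn about z gives the same grasp; the last joint's range is limited). The gripper opens to 87 mm and grips with 3 to 60 N. Pads are 19 mm wide; open, the fingers measure 117 mm over their backs; the gripper's body (75 mm by 190 mm) begins 51 mm behind the grasp point.
Start: joints at [1.073, 0.469, -0.049, 1.532, 0.024, 1.141, -0.082], TCP at [0.305, -0.602, 0.223] pointing down, gripper open.
Joint ranges: [-2.59, 2.59], [-0.33, 1.99], [-1.39, 1.29], [0.1, 2.45], [-1.04, 4.18], [0.21, 1.99], [-2.66, 2.66]. Speed limits (rad/s): [2.57, 2.57, 3.14, 3.14, 3.14, 3.14, 3.14].

## Interface

Orientations are given as [roll, pitch, yaw] about the fixed x, y, z axes, in that order (R = Rz(yaw) Ry(pitch) Rx(roll)).
In Python, from bench import monitor, snapshot, camera_info, r gives the robot as it stands.
- The arm moves only by the shell command python3 -m inch 'ROWS'. ROWS is JSON, a list of rows, each an object of numbers: "dx", "dy", "dz": the shift along the tool's x, y, z in cm; "rx", "ry", "rz": the turn, a rotation vector about the tool's x, y, z in degrees; "claw": the finger opening in cm, from 0 to 8.7. A call has 1 to 12 rows; each row shifts and turns the commanded pose from where the row before left it, along the tool's axes as they then stand; what a row does not reach is not made up. A row lasts 1/12 s, in which the tool goes at most 41.7 mm and 7.16 degrees, less where a joint would pass 70% of its speed; a pose out of reach is approached as far as the arm can. A call is refused whole if a number of a shift passes 4.17 or a number of a turn 7.16, either way. A call with a gripper value outside its range is refused whole. The fingers move at their own pace and stop on an object; the grip force is fixed at half the most. Time passes only in rows, so rows that do not move let the fingers close. It gives the time, the measured TCP pose, the force, the opening and the grip force at its end, in the units of the state.
- monitor.get_state(): the state, without advancing time (a new reading comes with each control period).
- snapshot(name): name is "scene" or "top" or "wrist"; returns (picture, depth): 400x640x3 uint8, red, green, blue; 400x640 float32, m along the optical axis (not along the pixel's ray), 0 where there is no reading.
- camera_info(name): a dict with "fx", "fy", "cx", "cy" (pixels), "distortion" ([k1, k2, p1, p2, k3] as OpenCV has them; the pictures are not rectified), "R" (3x3) and "t" (3): a world point X has camera coordinates R X + t; the wrist camera has in their place "tool_from_camera" (4x4, takes a point from camera to tool coordinates, whose origin is the TCP and whose axes are the flange's). Camera axes: x right, y down, z forward; pixel columns grow to the right and rows downward; lengths in m; the calibration is good to about 2 mm. A picture is of the moment at which its call begins: read the wrist's pose just before it. camera_info takes no time and is no camera call.
- r.finish_job(): hands the job in; it is judged then, once.
The state is a dict: "time_s": time; "joint_positions": joint angles; "joint_velocities": joint speeds; "effort": joint torques, N m; "tcp_pos": TCP position; "tool_rot": TCP orientation; "wrist_force": force on the tool from outside, world axes, zero at the start; "ft_torque": the same for the moment, N m; "finger_gap": finger opening in m; "finger_force": force on a finger pad.
Only numpy, scipy, OpenCV 4.12 (cv2) and the standard library are available. Lean on these libraries where they do the work, as an engineer would, in place of code of your own. Each camera call takes 0.05 s, during which the arm holds its last target. There are 200 camera calls.

## Task

The six black snap caps on the vials of the round tray still sit loose: with the closed fingertips follow the curved row in one pass, starting at the vial beside the tab on the tray's rim, and gently press each cap fully down, one after another along the row. Stay low over the row, with the fingertips no more than about 2 cm above the caps, from the first cap until the last is down. Do not lift, tip or push the tray out of its place, and leave the jar, tape roll and beaker alone.

Things in the scene. Friction and masses are not known exactly. Their poses are not given: they have to be found in the camera images.
- carousel: round two-tier aluminium vial tray, 184 mm across, loose on the worktop on small rubber feet, 1.5 kg; origin at the centre of its underside, z up. Upper plate's top 28 mm above the origin. Centre hub 28 mm across, rising to 44 mm. Twelve places, 30 degrees apart, on a circle of 70 mm radius; six neighbouring ones hold a glass vial with a black cap, the other six are empty, flat grey sockets
- tab (a point): top of the tray's index tab, a flat aluminium tongue 26 mm wide that sticks out 26 mm from the rim of the upper plate; the point lies 108 mm from the tray's axis, 28 mm up, in the radial direction of the first vial (cap1)
- cap1_top (a point): centre of the flat top of cap 1 of 6, counted along the row from the vial beside the index tab, counter-clockwise seen from above (caps all alike: round, black, 18 mm across, 11 mm high; neighbours 36 mm apart centre to centre). The top is 50 mm above the worktop when fully down, up to 56 mm when loose
- cap2_top (a point): centre of the flat top of cap 2 of 6, counted along the row from the vial beside the index tab, counter-clockwise seen from above (caps all alike: round, black, 18 mm across, 11 mm high; neighbours 36 mm apart centre to centre). The top is 50 mm above the worktop when fully down, up to 56 mm when loose
- cap3_top (a point): centre of the flat top of cap 3 of 6, counted along the row from the vial beside the index tab, counter-clockwise seen from above (caps all alike: round, black, 18 mm across, 11 mm high; neighbours 36 mm apart centre to centre). The top is 50 mm above the worktop when fully down, up to 56 mm when loose
- cap4_top (a point): centre of the flat top of cap 4 of 6, counted along the row from the vial beside the index tab, counter-clockwise seen from above (caps all alike: round, black, 18 mm across, 11 mm high; neighbours 36 mm apart centre to centre). The top is 50 mm above the worktop when fully down, up to 56 mm when loose
- cap5_top (a point): centre of the flat top of cap 5 of 6, counted along the row from the vial beside the index tab, counter-clockwise seen from above (caps all alike: round, black, 18 mm across, 11 mm high; neighbours 36 mm apart centre to centre). The top is 50 mm above the worktop when fully down, up to 56 mm when loose
- cap6_top (a point): centre of the flat top of cap 6 of 6, counted along the row from the vial beside the index tab, counter-clockwise seen from above (caps all alike: round, black, 18 mm across, 11 mm high; neighbours 36 mm apart centre to centre). The top is 50 mm above the worktop when fully down, up to 56 mm when loose
- cap1 (a joint): how far cap 1 is pressed down, m: starts at 0 to 0.0015, fully down against a firm stop at 0.006; friction of about 3 N, no spring: it stays where it is left
- cap2 (a joint): how far cap 2 is pressed down, m: starts at 0 to 0.0015, fully down against a firm stop at 0.006; friction of about 3 N, no spring: it stays where it is left
- cap3 (a joint): how far cap 3 is pressed down, m: starts at 0 to 0.0015, fully down against a firm stop at 0.006; friction of about 3 N, no spring: it stays where it is left
- cap4 (a joint): how far cap 4 is pressed down, m: starts at 0 to 0.0015, fully down against a firm stop at 0.006; friction of about 3 N, no spring: it stays where it is left
- cap5 (a joint): how far cap 5 is pressed down, m: starts at 0 to 0.0015, fully down against a firm stop at 0.006; friction of about 3 N, no spring: it stays where it is left
- cap6 (a joint): how far cap 6 is pressed down, m: starts at 0 to 0.0015, fully down against a firm stop at 0.006; friction of about 3 N, no spring: it stays where it is left
- jar: white screw-top plastic jar, 52 mm across, 67 mm high; a bystander, not to be disturbed; origin at the centre of its underside
- tape: roll of tape lying flat, 60 mm across, 19 mm high; a bystander, not to be disturbed; origin at the centre of its underside
- beaker: clear beaker, 54 mm across, 68 mm high; a bystander, not to be disturbed; origin at the centre of its underside
There are look-alikes about, which are no part of the job. Leave any pink look-alike of the carousel alone.

How it is judged:
By the outcome, as a careful person would: the job done as asked, in the order asked, and still so for the second after the job is handed in, with the robot touching nothing.
It also fails if it takes over 48 s, if anything falls off the work surface, if the arm or the gripper's body presses on something with over 40 N, if the wrist force passes 120 N, or if a joint passes its speed limit or range.

## Working session

There is one attempt and no reset: what is moved stays moved. The work goes in short steps, Python scripts to look and compute and a shell command to move; the robot and the scene stay as the last step left them, time stands still between calls to the robot, and variables do not carry over. Pictures are saved under pics/ and viewed, at most 10 in all, crops included, and the job is handed in when it is done.

```bash
mkdir -p pics; ls
python3 - <<'E'
from bench import monitor, snapshot, camera_info, r
import cv2,numpy as np
for n in ("top","scene"):
    p,d=snapshot(n); cv2.imwrite(f"pics/{n}0.png",p[:,:,::-1]); np.savez(f"{n}0.npz",p=p,d=d)
    print(n,{k:np.round(v,3).tolist() for k,v in camera_info(n).items()})
print({k:np.round(v,3).tolist() for k,v in camera_info("wrist").items()})
print(monitor.get_state())
E
```

```text
pics
top {'fx': 496.194, 'fy': 496.194, 'cx': 306.796, 'cy': 202.949, 'distortion': [-0.145, 0.0, 0.0, 0.0, 0.0], 'R': [[-0.013, -1.0, -0.0], [-0.981, 0.013, -0.196], [0.196, -0.002, -0.981]], 't': [-0.093, 0.564, 1.387]}
scene {'fx': 419.079, 'fy': 419.079, 'cx': 316.514, 'cy': 203.657, 'distortion': [-0.035, 0.0, 0.0, 0.0, 0.0], 'R': [[-0.904, -0.427, 0.027], [-0.204, 0.376, -0.904], [0.376, -0.822, -0.427]], 't': [0.455, 0.208, 0.97]}
{'fx': 279.472, 'fy': 279.472, 'cx': 322.358, 'cy': 200.024, 'distortion': [0.001, 0.0, 0.0, 0.0, 0.0], 'tool_from_camera': [[0.001, -0.954, -0.3, 0.084], [1.0, 0.001, 0.0, 0.0], [0.0, -0.3, 0.954, -0.161], [0.0, 0.0, 0.0, 1.0]]}
{'time_s': 0.1, 'joint_positions': array([ 1.0730829 ,  0.46932315, -0.04861214,  1.53355303,  0.02413495,
        1.1410057 , -0.08227085]), 'joint_velocities': array([ 0.00058738, -0.00353803,  0.00141556, -0.00258116,  0.00026003,
        0.00139265, -0.0002201 ]), 'effort': array([-3.64470061e-04, -5.09168994e+01, -8.16943590e-02, -2.36827791e+01,
       -6.15098700e-02,  3.45099787e-02,  6.22610469e-05]), 'tcp_pos': array([ 0.30475695, -0.60169129,  0.22163889]), 'tool_rot': array([-3.13989237e+00,  8.28934573e-05,  4.68901121e-01]), 'wrist_force': array([-0.99539007, -0.36782648, -0.11838582]), 'ft_torque': array([ 0.05709005,  0.05775579, -0.01644406]), 'finger_force': 0.0, 'finger_gap': 0.08681807116679463}
```

View pics/top0.png

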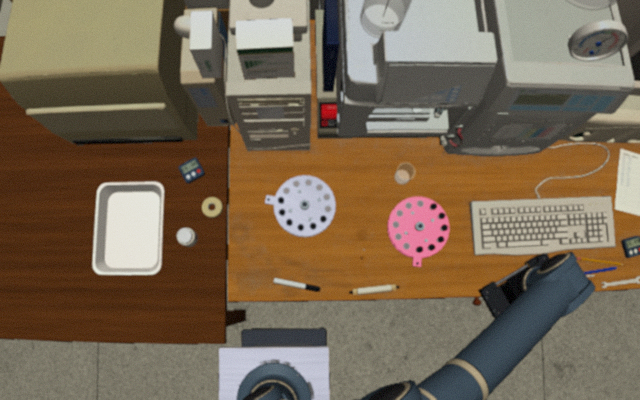

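The top view shows two round trays: the aluminium one at (305,206), tab at (268,199), and the pink look-alike at (419,227), tab at (417,262). I choose the aluminium one. The bystanders are the tape (211,207), jar (186,237) and beaker (404,172).

```bash
cat > h.py <<'E'
import numpy as np,cv2
from scipy.spatial.transform import Rotation as Ro
from bench import monitor,snapshot,camera_info
def cam(n,st=None):
    c=camera_info(n); K=np.array([[c['fx'],0,c['cx']],[0,c['fy'],c['cy']],[0,0,1]]);D=np.array(c['distortion'])
    if n!='wrist': R=np.array(c['R']);t=np.array(c['t'])
    else:
        T=np.eye(4);T[:3,:3]=Ro.from_euler('xyz',st['tool_rot']).as_matrix();T[:3,3]=st['tcp_pos']
        M=np.linalg.inv(T@np.array(c['tool_from_camera']));R=M[:3,:3];t=M[:3,3]
    return K,D,R,t
def plane(uv,z,C):
    K,D,R,t=C; n=cv2.undistortPoints(np.array(uv,float).reshape(-1,1,2),K,D)[:,0]
    d=np.c_[n,np.ones(len(n))]@R; o=-R.T@t
    return o+d*((z-o[2])/d[:,2])[:,None]
def proj(X,C):
    K,D,R,t=C; return cv2.projectPoints(np.array(X,float).reshape(-1,3),cv2.Rodrigues(R)[0],t,K,D)[0][:,0]
E
python3 - <<'E'
from h import *
p=np.load('top0.npz')['p']; C=cam('top')
c=cv2.resize(p[160:250,255:350],None,fx=6,fy=6,interpolation=cv2.INTER_CUBIC)
cv2.imwrite('pics/c1.png',c[:,:,::-1])
g=p.max(2); roi=np.zeros_like(g); roi[165:245,258:345]=1
m=((g<60)&(roi>0)).astype(np.uint8)
n,_,s,ce=cv2.connectedComponentsWithStats(m)
for i in range(1,n):
    if s[i,4]>5: print(ce[i].round(1),s[i,4],plane([ce[i]],.053,C)[0].round(4))
print(plane([[305,206]],.028,C),plane([[268,199]],.028,C))
print(plane([[211,207],[186,237],[404,172]],.04,C).round(3))
E
```

```text
[280.6 199.9] 11 [ 0.5732 -0.0246  0.053 ]
[281.6 211.9] 11 [ 0.5376 -0.0274  0.053 ]
[322.8 218.3] 12 [ 0.5171 -0.1464  0.053 ]
[289.  221.8] 10 [ 0.5083 -0.0486  0.053 ]
[312.6 225.6] 13 [ 0.4962 -0.1168  0.053 ]
[300.2 227. ] 10 [ 0.4926 -0.0809  0.053 ]
[[ 0.55901181 -0.09545286  0.028     ]] [[0.58164156 0.0142273  0.028     ]]
[[ 0.557  0.182  0.04 ]
 [ 0.469  0.254  0.04 ]
 [ 0.656 -0.393  0.04 ]]
```

View pics/c1.png

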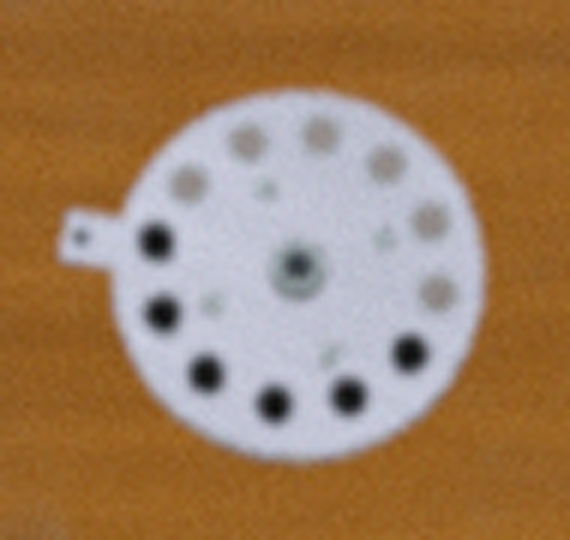

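The crop confirms the choice. The tab is on the left at crop (80,237), and the black caps run counter-clockwise from (156,241) to (410,353). I'll move above the tray with the fingers shut for one close look.

```bash
python3 -m inch '[{"dx":1.9,"dy":-1.42,"claw":0},{"dx":1.9,"dy":-1.42,"claw":0},{"dx":1.9,"dy":-1.42,"claw":0},{"dx":1.9,"dy":-1.42,"claw":0},{"dx":1.9,"dy":-1.42,"claw":0},{"dx":1.9,"dy":-1.42,"claw":0},{"dx":1.9,"dy":-1.42,"claw":0},{"dx":1.9,"dy":-1.42,"claw":0},{"dx":1.9,"dy":-1.42,"claw":0},{"dx":1.9,"dy":-1.42,"claw":0},{"dx":1.9,"dy":-1.42,"claw":0},{"dx":1.9,"dy":-1.42,"claw":0}]'
python3 -m inch '[{"dx":1.9,"dy":-1.42,"claw":0},{"dx":1.9,"dy":-1.42,"claw":0},{"dx":1.9,"dy":-1.42,"claw":0},{"dx":1.9,"dy":-1.42,"claw":0},{"dx":1.9,"dy":-1.42,"claw":0},{"dx":1.9,"dy":-1.42,"claw":0},{"dx":1.9,"dy":-1.42,"claw":0},{"dx":1.9,"dy":-1.42,"claw":0},{"dx":1.9,"dy":-1.42,"claw":0},{"dx":1.9,"dy":-1.42,"claw":0},{"dx":1.9,"dy":-1.42,"claw":0},{"dx":1.9,"dy":-1.42,"claw":0}]'
python3 -m inch '[{"claw":0},{"claw":0},{"claw":0}]'
python3 - <<'E'
from h import *
st=monitor.get_state(); p,d=snapshot('wrist'); cv2.imwrite('pics/w1.png',p[:,:,::-1]); C=cam('wrist',st)
print(st['tcp_pos'],st['tool_rot'],st['joint_positions'].round(2),st['wrist_force'].round(2))
m=(p.max(2)<60).astype(np.uint8)
n,_,s,ce=cv2.connectedComponentsWithStats(m)
for i in range(1,n):
    if s[i,4]>40: print(ce[i].round(1),s[i],plane([ce[i]],.054,C)[0].round(4), d[int(ce[i][1]),int(ce[i][0])])
E
```

```text
[ 0.30475695 -0.60169129  0.22163889] [-3.13989237e+00  8.28934573e-05  4.68901121e-01] [ 1.07  0.47 -0.05  1.53  0.02  1.14 -0.08] [-1.   -0.37 -0.12]
[227.7  13.2] [221   5  12  13  54] [ 0.4214 -0.4343  0.054 ] 0.28408906
[290.2   9.8] [287   6   7   9  54] [ 0.4529 -0.4898  0.054 ] 0.2826372
[291.1  18.2] [283  12  17  11  52] [ 0.4466 -0.4938  0.054 ] 0.28590077
[256.5  22.1] [248  14  18  17 136] [ 0.4273 -0.4635  0.054 ] 0.28761396
[244.1 253. ] [230 232  51  42 798] [ 0.1756 -0.5521  0.054 ] 0.1541578
[510.4 316.9] [  341   232   299   140 17830] [ 0.2531 -0.9269  0.054 ] 0.08347906
[160.2 341.5] [    0   247   405   153 23489] [-0.015  -0.4971  0.054 ] 0.07347824
[411.  302.8] [407 299   8  12  49] [ 0.2092 -0.7887  0.054 ] 0.13901499
[301.4 355.3] [ 262  340   87   29 1884] [ 0.0559 -0.6929  0.054 ] 0.06936419
[458.9 397.5] [449 396  21   4  79] [ 0.093  -0.9515  0.054 ] 0.10070576
[568.1 397.6] [549 396  41   4 152] [ 0.1713 -1.1047  0.054 ] 0.074191526$[0]: bad value
$[0]: bad value
$[0]: bad value
```

View pics/w1.png

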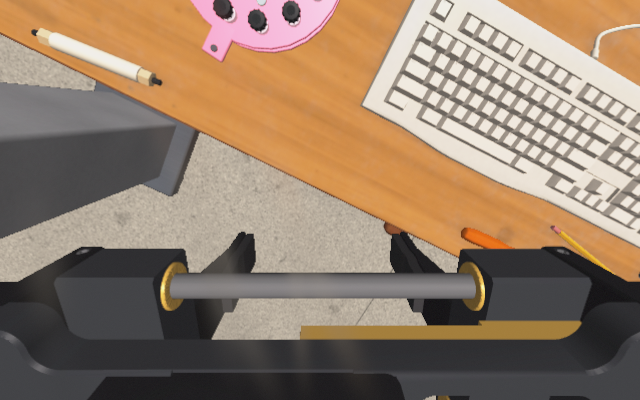

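Nothing moved: the wrist picture shows only the start view (pink tray at (265,20), keyboard at right). The rows were refused as "bad value", so I'll test one row in other forms.

```bash
python3 -m inch '[{"dx":0,"dy":0,"dz":0,"rx":0,"ry":0,"rz":0,"claw":0.1}]'; python3 -m inch '[{"claw":0.1}]'; python3 -m inch '[{"dx":0.1}]';python3 -m inch '[{"dx":1.9,"dy":-1.4}]'
```

```text
time_s: 0.23
tcp_pos: [0.3049, -0.6019, 0.222]
tool_rot: [-3.141, 0.0, 0.469]
wrist_force: [0.3, -0.5, -0.3]
finger_gap: 0.0847
finger_force: 0.0$[0]: bad value
$[0]: bad value
$[0]: bad value
```

Each row needs all seven keys.

```bash
python3 -m inch '[{"dx":1.9,"dy":-1.42,"dz":0,"rx":0,"ry":0,"rz":0,"claw":0},{"dx":1.9,"dy":-1.42,"dz":0,"rx":0,"ry":0,"rz":0,"claw":0},{"dx":1.9,"dy":-1.42,"dz":0,"rx":0,"ry":0,"rz":0,"claw":0},{"dx":1.9,"dy":-1.42,"dz":0,"rx":0,"ry":0,"rz":0,"claw":0},{"dx":1.9,"dy":-1.42,"dz":0,"rx":0,"ry":0,"rz":0,"claw":0},{"dx":1.9,"dy":-1.42,"dz":0,"rx":0,"ry":0,"rz":0,"claw":0},{"dx":1.9,"dy":-1.42,"dz":0,"rx":0,"ry":0,"rz":0,"claw":0},{"dx":1.9,"dy":-1.42,"dz":0,"rx":0,"ry":0,"rz":0,"claw":0},{"dx":1.9,"dy":-1.42,"dz":0,"rx":0,"ry":0,"rz":0,"claw":0},{"dx":1.9,"dy":-1.42,"dz":0,"rx":0,"ry":0,"rz":0,"claw":0},{"dx":1.9,"dy":-1.42,"dz":0,"rx":0,"ry":0,"rz":0,"claw":0},{"dx":1.9,"dy":-1.42,"dz":0,"rx":0,"ry":0,"rz":0,"claw":0}]'
python3 - <<'E'
from bench import monitor
print(monitor.get_state()['joint_positions'].round(2))
E
```

```text
time_s: 1.23
tcp_pos: [0.4317, -0.346, 0.2226]
tool_rot: [3.142, 0.0, 0.469]
wrist_force: [0.4, -0.4, -0.1]
finger_gap: 0.0082
finger_force: 0.0
[ 0.73  0.28 -0.16  1.82  0.05  1.05 -0.55]
```

```bash
python3 -m inch '[{"dx":1.9,"dy":-1.42,"dz":0,"rx":0,"ry":0,"rz":0,"claw":0},{"dx":1.9,"dy":-1.42,"dz":0,"rx":0,"ry":0,"rz":0,"claw":0},{"dx":1.9,"dy":-1.42,"dz":0,"rx":0,"ry":0,"rz":0,"claw":0},{"dx":1.9,"dy":-1.42,"dz":0,"rx":0,"ry":0,"rz":0,"claw":0},{"dx":1.9,"dy":-1.42,"dz":0,"rx":0,"ry":0,"rz":0,"claw":0},{"dx":1.9,"dy":-1.42,"dz":0,"rx":0,"ry":0,"rz":0,"claw":0},{"dx":1.9,"dy":-1.42,"dz":0,"rx":0,"ry":0,"rz":0,"claw":0},{"dx":1.9,"dy":-1.42,"dz":0,"rx":0,"ry":0,"rz":0,"claw":0},{"dx":1.9,"dy":-1.42,"dz":0,"rx":0,"ry":0,"rz":0,"claw":0},{"dx":1.9,"dy":-1.42,"dz":0,"rx":0,"ry":0,"rz":0,"claw":0},{"dx":1.9,"dy":-1.42,"dz":0,"rx":0,"ry":0,"rz":0,"claw":0},{"dx":0,"dy":0,"dz":0,"rx":0,"ry":0,"rz":0,"claw":0}]'
python3 - <<'E'
from h import *
st=monitor.get_state(); p,d=snapshot('wrist'); cv2.imwrite('pics/w2.png',p[:,:,::-1]); C=cam('wrist',st)
print(st['tcp_pos'],st['tool_rot'],st['joint_positions'].round(2),st['wrist_force'].round(2))
m=(p.max(2)<60).astype(np.uint8)
n,_,s,ce=cv2.connectedComponentsWithStats(m)
for i in range(1,n):
    if s[i,4]>40: print(ce[i].round(1),s[i],plane([ce[i]],.054,C)[0].round(4), d[int(ce[i][1]),int(ce[i][0])])
E
```

```text
time_s: 2.23
tcp_pos: [0.5492, -0.1074, 0.2227]
tool_rot: [-3.139, -0.003, 0.477]
wrist_force: [-0.4, 0.4, 0.8]
finger_gap: 0.0002
finger_force: 0.0
[ 0.54924156 -0.10738341  0.2227236 ] [-3.13948939e+00 -3.03393805e-03  4.76691705e-01] [ 0.36  0.3  -0.29  1.8   0.09  1.06 -1.06] [-0.43  0.44  0.77]
[519.   10.2] [483   0  64  30 927] [ 0.804 -0.201  0.054] 0.28200877
[307.9 341. ] [    0   162   640   238 41788] [ 0.3295 -0.1972  0.054 ] 0.073132716
[340.  218.9] [334 213  13  13 138] [ 0.5199 -0.1476  0.054 ] 0.35120818
[374.1 261.5] [ 324  232  113   60 2888] [ 0.4875 -0.2167  0.054 ] 0.08847112
[259.9 263.2] [ 234  250   53   28 1300] [ 0.4153 -0.083   0.054 ] 0.08822688
[309.1 314.3] [306 299   7  26 108] [ 0.3724 -0.1777  0.054 ] 0.10323742
[335.7 312.8] [333 301   7  19  72] [ 0.3922 -0.2099  0.054 ] 0.11161938
[545.5 397.5] [504 396  86   4 334] [ 0.4039 -0.5794  0.054 ] 0.09832555
```

View pics/w2.png

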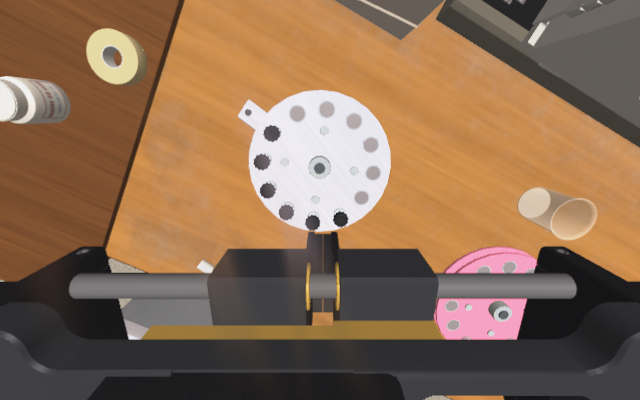

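The wrist view has the tab at (250,112) and the caps at (272,133), (262,162), (268,190), (287,212), (313,222) and (340,219). Next I'll locate them more exactly with a higher threshold in that region.

Run:
```python
from h import *
from scipy.optimize import least_squares
st=monitor.get_state(); C=cam('wrist',st); p=cv2.imread('pics/w2.png')
g=cv2.medianBlur(p,3).max(2); m=np.zeros_like(g); m[120:232,250:352]=(g<125)[120:232,250:352]
n,l,s,ce=cv2.connectedComponentsWithStats(m)
k=[i for i in range(1,n) if s[i,4]>90]
for i in k: print(ce[i].round(1),s[i])
# nominal caps (blob incl. side): ray onto z~.052
ref=[(272,133),(262,162),(268,190),(287,212),(313,222),(340,219)]
uv=np.array([(s[j,0]+s[j,2]/2,s[j,1]+s[j,3]/2) for j in [min(k,key=lambda i:np.hypot(*(ce[i]-q))) for q in ref]])
W=plane(uv,.051,C)
T0=plane([[280.6,199.9],[281.6,211.9],[289,221.8],[300.2,227],[312.6,225.6],[322.8,218.3]],.053,cam('top'))
for X in (W,T0):
    f=lambda q:(np.c_[q[0]+.07*np.cos(q[2]+np.arange(6)*np.pi/6),q[1]+.07*np.sin(q[2]+np.arange(6)*np.pi/6)]-X[:,:2]).ravel()
    o=least_squares(f,[.56,-.09,1.3]); print(o.x.round(4),np.abs(o.fun).max().round(4)); print((f(o.x).reshape(6,2)+X[:,:2]).round(4).tolist())
print('hub',plane([[319.5,167]],.044,C), 'circle of plate', plane([[320,160]],.028,C))
```

```text
[271.5 133. ] [264 126  16  15 189]
[261.2 161.6] [254 155  16  15 177]
[267.  190.2] [260 183  15  15 174]
[285.6 211.9] [279 205  14  14 153]
[340.3 218.9] [333 212  15  15 167]
[312.3 222.2] [306 215  14  15 163]
[ 0.5628 -0.0994  1.3908] 0.0007
[[0.5753, -0.0305], [0.5392, -0.0334], [0.5094, -0.0541], [0.4939, -0.0868], [0.4969, -0.1229], [0.5175, -0.1527]]
[ 0.5618 -0.093   1.3997] 0.0005
[[0.5737, -0.024], [0.5376, -0.0273], [0.508, -0.0482], [0.4928, -0.0811], [0.4961, -0.1172], [0.517, -0.1468]]
hub [[ 0.5639637  -0.09829823  0.044     ]] circle of plate [[ 0.56953625 -0.09597553  0.028     ]]
```

I used a state that didn't match the moving picture, so I'll retake it with the arm at rest.

```bash
cat > meas.py <<'E'
from h import *
from scipy.optimize import least_squares
import time
snapshot('top'); S=[]
st=monitor.get_state(); p,d=snapshot('wrist'); st2=monitor.get_state()
print(st['tcp_pos'],st2['tcp_pos'],st['tool_rot'],st2['tool_rot'])
C=cam('wrist',st)
g=cv2.medianBlur(p,3).max(2); m=np.zeros_like(g); m[120:232,250:355]=(g<125)[120:232,250:355]
n,l,s,ce=cv2.connectedComponentsWithStats(m)
k=[i for i in range(1,n) if 90<s[i,4]<300]; print(len(k))
uv=np.array([(s[j,0]+s[j,2]/2,s[j,1]+s[j,3]/2) for j in k]); W=plane(uv,.051,C)
c0=np.array([.5618,-.0955]); a=np.arctan2(W[:,1]-c0[1],W[:,0]-c0[0])%(2*np.pi); W=W[np.argsort(a)]
f=lambda q:(np.c_[q[0]+.07*np.cos(q[2]+np.arange(6)*np.pi/6),q[1]+.07*np.sin(q[2]+np.arange(6)*np.pi/6)]-W[:,:2]).ravel()
o=least_squares(f,[.56,-.09,1.4]); print(o.x.round(4),np.abs(o.fun).max().round(4)); P=f(o.x).reshape(6,2)+W[:,:2]; print(P.round(4).tolist())
E
python3 meas.py
```

```text
[ 0.54740026 -0.11250116  0.22240697] [ 0.54701024 -0.11386743  0.22237923] [-3.14151718e+00  3.48459244e-04  4.71151000e-01] [3.14127840e+00 8.14232014e-04 4.68752502e-01]
6
[ 0.5641 -0.096   1.3957] 0.0008
[[0.5763, -0.027], [0.5402, -0.0302], [0.5105, -0.0509], [0.4952, -0.0838], [0.4983, -0.1199], [0.5191, -0.1496]]
```

```bash
python3 -m inch '[{"dx":0.81,"dy":-0.83,"dz":1,"rx":0,"ry":0,"rz":0,"claw":0},{"dx":0.81,"dy":-0.83,"dz":1,"rx":0,"ry":0,"rz":0,"claw":0},{"dx":0.81,"dy":-0.83,"dz":1,"rx":0,"ry":0,"rz":0,"claw":0},{"dx":0.81,"dy":-0.83,"dz":1,"rx":0,"ry":0,"rz":0,"claw":0},{"dx":0.81,"dy":-0.83,"dz":2,"rx":0,"ry":0,"rz":0,"claw":0},{"dx":0.81,"dy":-0.83,"dz":2,"rx":0,"ry":0,"rz":0,"claw":0},{"dx":0.81,"dy":-0.83,"dz":2,"rx":0,"ry":0,"rz":0,"claw":0},{"dx":0.81,"dy":-0.83,"dz":2,"rx":0,"ry":0,"rz":0,"claw":0},{"dx":0,"dy":0,"dz":2,"rx":0,"ry":0,"rz":0,"claw":0},{"dx":0,"dy":0,"dz":0,"rx":0,"ry":0,"rz":0,"claw":0},{"dx":0,"dy":0,"dz":0,"rx":0,"ry":0,"rz":0,"claw":0},{"dx":0,"dy":0,"dz":0,"rx":0,"ry":0,"rz":0,"claw":0}]'
python3 - <<'E'
from h import *
s0=monitor.get_state(); p,d=snapshot('wrist'); q,_=snapshot('scene')
u=proj([s0['tcp_pos'],[.5751,-.0256,.055]],cam('scene'))
print(s0['tcp_pos'].round(4),u)
a,b=int(u[0][0])-60,int(u[0][1])-45
sc=cv2.resize(q[b:b+90,a:a+120],(800,600),interpolation=cv2.INTER_CUBIC)
cv2.imwrite('pics/s2.png',sc[:,:,::-1])
cv2.imwrite('pics/w3.png',p[:,:,::-1])
E
```

```text
time_s: 3.38
tcp_pos: [0.5757, -0.0264, 0.0835]
tool_rot: [3.14, -0.001, 0.467]
wrist_force: [-0.1, -0.3, -0.5]
finger_gap: 0.0005
finger_force: 0.0
[ 0.5757 -0.0264  0.0835] [[297.94719407 205.56224272]
 [297.91984622 214.80278069]]
```

View pics/w3.png

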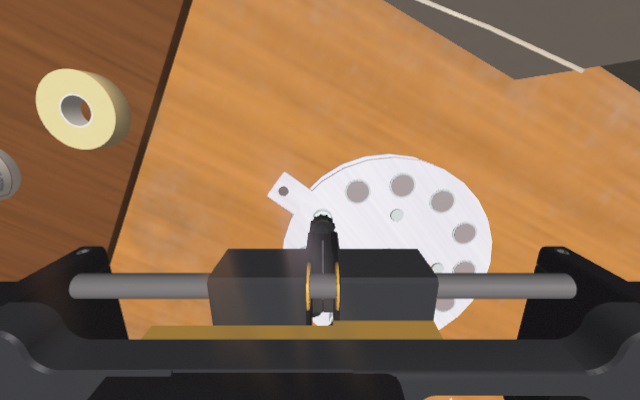

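View pics/s2.png

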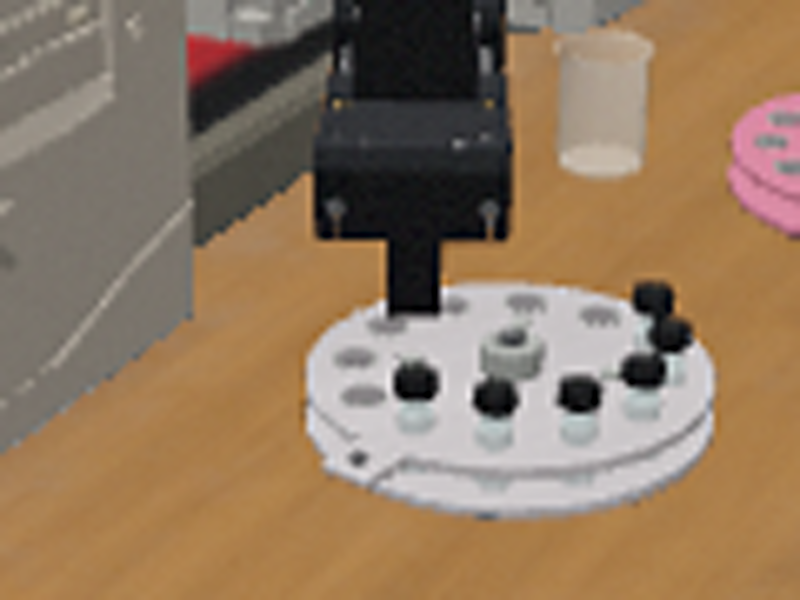

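The wrist picture shows the fingertip over cap 1, next to the tab at (283,190). The scene crop shows the tip at (413,313) directly above cap 1 at (415,370). I'll descend.

```bash
python3 -m inch '[{"dx":0,"dy":0,"dz":1,"rx":0,"ry":0,"rz":0,"claw":0},{"dx":0,"dy":0,"dz":1,"rx":0,"ry":0,"rz":0,"claw":0},{"dx":0,"dy":0,"dz":0.5,"rx":0,"ry":0,"rz":0,"claw":0},{"dx":0,"dy":0,"dz":0.2,"rx":0,"ry":0,"rz":0,"claw":0},{"dx":0,"dy":0,"dz":0.2,"rx":0,"ry":0,"rz":0,"claw":0},{"dx":0,"dy":0,"dz":0.1,"rx":0,"ry":0,"rz":0,"claw":0},{"dx":0,"dy":0,"dz":0,"rx":0,"ry":0,"rz":0,"claw":0},{"dx":0,"dy":0,"dz":0,"rx":0,"ry":0,"rz":0,"claw":0}]'
```

```text
time_s: 4.15
tcp_pos: [0.5756, -0.0246, 0.0526]
tool_rot: [3.141, -0.001, 0.469]
wrist_force: [-0.0, 0.0, -0.1]
finger_gap: 0.0004
finger_force: 0.0
```

```bash
python3 -m inch '[{"dx":0,"dy":0,"dz":0.1,"rx":0,"ry":0,"rz":0,"claw":0},{"dx":0,"dy":0,"dz":0,"rx":0,"ry":0,"rz":0,"claw":0}]'; python3 -m inch '[{"dx":0,"dy":0,"dz":0.1,"rx":0,"ry":0,"rz":0,"claw":0},{"dx":0,"dy":0,"dz":0,"rx":0,"ry":0,"rz":0,"claw":0}]'
```

```text
time_s: 4.32
tcp_pos: [0.5757, -0.0246, 0.0518]
tool_rot: [3.141, -0.001, 0.469]
wrist_force: [0.6, -0.5, 0.4]
finger_gap: 0.0004
finger_force: 0.3
time_s: 4.48
tcp_pos: [0.5758, -0.0246, 0.0509]
tool_rot: [3.141, -0.001, 0.469]
wrist_force: [0.5, 1.0, 1.9]
finger_gap: 0.0006
finger_force: 1.0
```

```bash
python3 -m inch '[{"dx":0,"dy":0,"dz":0.1,"rx":0,"ry":0,"rz":0,"claw":0},{"dx":0,"dy":0,"dz":0,"rx":0,"ry":0,"rz":0,"claw":0}]'; python3 -m inch '[{"dx":0,"dy":0,"dz":0.1,"rx":0,"ry":0,"rz":0,"claw":0},{"dx":0,"dy":0,"dz":0,"rx":0,"ry":0,"rz":0,"claw":0}]'
```

```text
time_s: 4.65
tcp_pos: [0.5758, -0.0246, 0.0504]
tool_rot: [3.141, -0.001, 0.469]
wrist_force: [-1.0, 0.7, 6.8]
finger_gap: 0.0004
finger_force: 3.2
time_s: 4.82
tcp_pos: [0.5759, -0.0246, 0.0503]
tool_rot: [3.141, -0.001, 0.469]
wrist_force: [-2.6, 0.8, 12.3]
finger_gap: 0.0004
finger_force: 6.4
```

Run:
```python
from h import *
s0=monitor.get_state(); q,_=snapshot('scene')
a,b=238,161
sc=cv2.resize(q[b:b+90,a:a+120],(800,600),interpolation=cv2.INTER_CUBIC)
cv2.imwrite('pics/s3.png',sc[:,:,::-1])
```

```text
(no output)
```

View pics/s3.png

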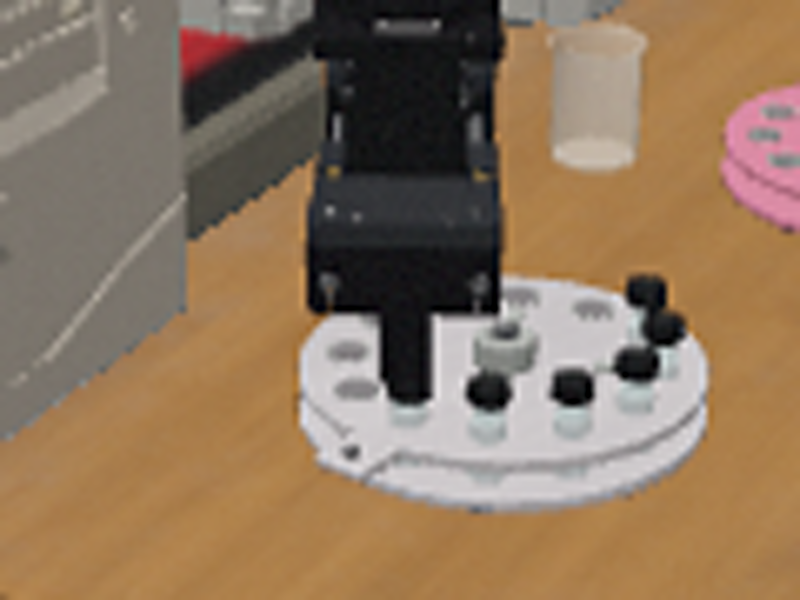

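Cap 1 is down (z 0.0503, firm 12 N), and the crop shows the fingertip on cap 1 at (408,395) with the tray unmoved. On to cap 2.

```bash
python3 -m inch '[{"dx":0,"dy":0,"dz":-0.7,"rx":0,"ry":0,"rz":0,"claw":0},{"dx":0,"dy":0,"dz":-0.7,"rx":0,"ry":0,"rz":0,"claw":0},{"dx":-0.87,"dy":-0.33,"dz":0,"rx":0,"ry":0,"rz":0,"claw":0},{"dx":-0.87,"dy":-0.33,"dz":0,"rx":0,"ry":0,"rz":0,"claw":0},{"dx":-0.87,"dy":-0.33,"dz":0,"rx":0,"ry":0,"rz":0,"claw":0},{"dx":-0.87,"dy":-0.33,"dz":0,"rx":0,"ry":0,"rz":0,"claw":0},{"dx":0,"dy":0,"dz":0,"rx":0,"ry":0,"rz":0,"claw":0},{"dx":0,"dy":0,"dz":0,"rx":0,"ry":0,"rz":0,"claw":0},{"dx":0,"dy":0,"dz":0,"rx":0,"ry":0,"rz":0,"claw":0}]'; python3 -m inch '[{"dx":0,"dy":0,"dz":0.4,"rx":0,"ry":0,"rz":0,"claw":0},{"dx":0,"dy":0,"dz":0.2,"rx":0,"ry":0,"rz":0,"claw":0},{"dx":0,"dy":0,"dz":0.2,"rx":0,"ry":0,"rz":0,"claw":0},{"dx":0,"dy":0,"dz":0.2,"rx":0,"ry":0,"rz":0,"claw":0},{"dx":0,"dy":0,"dz":0.1,"rx":0,"ry":0,"rz":0,"claw":0},{"dx":0,"dy":0,"dz":0.1,"rx":0,"ry":0,"rz":0,"claw":0},{"dx":0,"dy":0,"dz":0.1,"rx":0,"ry":0,"rz":0,"claw":0},{"dx":0,"dy":0,"dz":0,"rx":0,"ry":0,"rz":0,"claw":0},{"dx":0,"dy":0,"dz":0,"rx":0,"ry":0,"rz":0,"claw":0}]'
```

```text
time_s: 5.62
tcp_pos: [0.5384, -0.0288, 0.0626]
tool_rot: [3.141, -0.001, 0.469]
wrist_force: [0.2, -0.2, -0.4]
finger_gap: 0.0004
finger_force: 0.0
time_s: 6.37
tcp_pos: [0.5384, -0.0287, 0.0503]
tool_rot: [3.141, -0.0, 0.469]
wrist_force: [-2.1, 0.5, 8.2]
finger_gap: 0.0002
finger_force: 4.0
```

```bash
python3 -m inch '[{"dx":0,"dy":0,"dz":0.1,"rx":0,"ry":0,"rz":0,"claw":0},{"dx":0,"dy":0,"dz":0,"rx":0,"ry":0,"rz":0,"claw":0}]';python3 -m inch '[{"dx":0,"dy":0,"dz":-0.7,"rx":0,"ry":0,"rz":0,"claw":0},{"dx":0,"dy":0,"dz":-0.7,"rx":0,"ry":0,"rz":0,"claw":0},{"dx":-0.88,"dy":0.13,"dz":0,"rx":0,"ry":0,"rz":0,"claw":0},{"dx":-0.88,"dy":0.13,"dz":0,"rx":0,"ry":0,"rz":0,"claw":0},{"dx":-0.88,"dy":0.13,"dz":0,"rx":0,"ry":0,"rz":0,"claw":0},{"dx":-0.88,"dy":0.13,"dz":0,"rx":0,"ry":0,"rz":0,"claw":0},{"dx":0,"dy":0,"dz":0,"rx":0,"ry":0,"rz":0,"claw":0},{"dx":0,"dy":0,"dz":0,"rx":0,"ry":0,"rz":0,"claw":0},{"dx":0,"dy":0,"dz":0,"rx":0,"ry":0,"rz":0,"claw":0}]'; python3 -m inch '[{"dx":0,"dy":0,"dz":0.4,"rx":0,"ry":0,"rz":0,"claw":0},{"dx":0,"dy":0,"dz":0.2,"rx":0,"ry":0,"rz":0,"claw":0},{"dx":0,"dy":0,"dz":0.2,"rx":0,"ry":0,"rz":0,"claw":0},{"dx":0,"dy":0,"dz":0.2,"rx":0,"ry":0,"rz":0,"claw":0},{"dx":0,"dy":0,"dz":0.1,"rx":0,"ry":0,"rz":0,"claw":0},{"dx":0,"dy":0,"dz":0.1,"rx":0,"ry":0,"rz":0,"claw":0},{"dx":0,"dy":0,"dz":0.1,"rx":0,"ry":0,"rz":0,"claw":0},{"dx":0,"dy":0,"dz":0.1,"rx":0,"ry":0,"rz":0,"claw":0},{"dx":0,"dy":0,"dz":0,"rx":0,"ry":0,"rz":0,"claw":0},{"dx":0,"dy":0,"dz":0,"rx":0,"ry":0,"rz":0,"claw":0}]'
```

```text
time_s: 6.53
tcp_pos: [0.5384, -0.0287, 0.0502]
tool_rot: [3.141, -0.0, 0.469]
wrist_force: [-4.0, -0.5, 14.2]
finger_gap: 0.0005
finger_force: 7.7
time_s: 7.28
tcp_pos: [0.5092, -0.0494, 0.0626]
tool_rot: [3.142, -0.0, 0.469]
wrist_force: [0.1, -0.5, 0.1]
finger_gap: 0.0007
finger_force: 0.0
time_s: 8.12
tcp_pos: [0.5093, -0.049, 0.0502]
tool_rot: [3.141, -0.0, 0.469]
wrist_force: [-4.8, 0.5, 17.3]
finger_gap: 0.0002
finger_force: 8.2
```

```bash
python3 -m inch '[{"dx":0,"dy":0,"dz":-0.7,"rx":0,"ry":0,"rz":0,"claw":0},{"dx":0,"dy":0,"dz":-0.7,"rx":0,"ry":0,"rz":0,"claw":0},{"dx":-0.72,"dy":0.57,"dz":0,"rx":0,"ry":0,"rz":0,"claw":0},{"dx":-0.72,"dy":0.57,"dz":0,"rx":0,"ry":0,"rz":0,"claw":0},{"dx":-0.72,"dy":0.57,"dz":0,"rx":0,"ry":0,"rz":0,"claw":0},{"dx":-0.72,"dy":0.57,"dz":0,"rx":0,"ry":0,"rz":0,"claw":0},{"dx":0,"dy":0,"dz":0,"rx":0,"ry":0,"rz":0,"claw":0},{"dx":0,"dy":0,"dz":0,"rx":0,"ry":0,"rz":0,"claw":0},{"dx":0,"dy":0,"dz":0,"rx":0,"ry":0,"rz":0,"claw":0}]'; python3 -m inch '[{"dx":0,"dy":0,"dz":0.4,"rx":0,"ry":0,"rz":0,"claw":0},{"dx":0,"dy":0,"dz":0.2,"rx":0,"ry":0,"rz":0,"claw":0},{"dx":0,"dy":0,"dz":0.2,"rx":0,"ry":0,"rz":0,"claw":0},{"dx":0,"dy":0,"dz":0.2,"rx":0,"ry":0,"rz":0,"claw":0},{"dx":0,"dy":0,"dz":0.1,"rx":0,"ry":0,"rz":0,"claw":0},{"dx":0,"dy":0,"dz":0.1,"rx":0,"ry":0,"rz":0,"claw":0},{"dx":0,"dy":0,"dz":0.1,"rx":0,"ry":0,"rz":0,"claw":0},{"dx":0,"dy":0,"dz":0.05,"rx":0,"ry":0,"rz":0,"claw":0},{"dx":0,"dy":0,"dz":0,"rx":0,"ry":0,"rz":0,"claw":0},{"dx":0,"dy":0,"dz":0,"rx":0,"ry":0,"rz":0,"claw":0}]'
```

```text
time_s: 8.87
tcp_pos: [0.4937, -0.0827, 0.0624]
tool_rot: [-3.141, -0.0, 0.469]
wrist_force: [-0.1, -1.2, -1.3]
finger_gap: 0.0
finger_force: 0.0
time_s: 9.7
tcp_pos: [0.4937, -0.0822, 0.0502]
tool_rot: [3.141, 0.0, 0.469]
wrist_force: [-3.6, 0.5, 13.0]
finger_gap: 0.0006
finger_force: 6.7
```

```bash
python3 -m inch '[{"dx":0,"dy":0,"dz":-0.7,"rx":0,"ry":0,"rz":0,"claw":0},{"dx":0,"dy":0,"dz":-0.7,"rx":0,"ry":0,"rz":0,"claw":0},{"dx":-0.33,"dy":0.84,"dz":0,"rx":0,"ry":0,"rz":0,"claw":0},{"dx":-0.33,"dy":0.84,"dz":0,"rx":0,"ry":0,"rz":0,"claw":0},{"dx":-0.33,"dy":0.84,"dz":0,"rx":0,"ry":0,"rz":0,"claw":0},{"dx":-0.33,"dy":0.84,"dz":0,"rx":0,"ry":0,"rz":0,"claw":0},{"dx":0,"dy":0,"dz":0,"rx":0,"ry":0,"rz":0,"claw":0},{"dx":0,"dy":0,"dz":0,"rx":0,"ry":0,"rz":0,"claw":0},{"dx":0,"dy":0,"dz":0,"rx":0,"ry":0,"rz":0,"claw":0}]'; python3 -m inch '[{"dx":0,"dy":0,"dz":0.4,"rx":0,"ry":0,"rz":0,"claw":0},{"dx":0,"dy":0,"dz":0.2,"rx":0,"ry":0,"rz":0,"claw":0},{"dx":0,"dy":0,"dz":0.2,"rx":0,"ry":0,"rz":0,"claw":0},{"dx":0,"dy":0,"dz":0.2,"rx":0,"ry":0,"rz":0,"claw":0},{"dx":0,"dy":0,"dz":0.1,"rx":0,"ry":0,"rz":0,"claw":0},{"dx":0,"dy":0,"dz":0.1,"rx":0,"ry":0,"rz":0,"claw":0},{"dx":0,"dy":0,"dz":0.1,"rx":0,"ry":0,"rz":0,"claw":0},{"dx":0,"dy":0,"dz":0.1,"rx":0,"ry":0,"rz":0,"claw":0},{"dx":0,"dy":0,"dz":0,"rx":0,"ry":0,"rz":0,"claw":0},{"dx":0,"dy":0,"dz":0,"rx":0,"ry":0,"rz":0,"claw":0}]'
```

```text
time_s: 10.45
tcp_pos: [0.4969, -0.1185, 0.0628]
tool_rot: [-3.141, 0.0, 0.469]
wrist_force: [0.5, 0.4, -0.3]
finger_gap: 0.0007
finger_force: 0.0
time_s: 11.28
tcp_pos: [0.4969, -0.1181, 0.0503]
tool_rot: [-3.141, 0.0, 0.469]
wrist_force: [-5.4, 2.4, 13.9]
finger_gap: 0.0003
finger_force: 6.9
```

```bash
python3 -m inch '[{"dx":0,"dy":0,"dz":-0.7,"rx":0,"ry":0,"rz":0,"claw":0},{"dx":0,"dy":0,"dz":-0.7,"rx":0,"ry":0,"rz":0,"claw":0},{"dx":0.13,"dy":0.9,"dz":0,"rx":0,"ry":0,"rz":0,"claw":0},{"dx":0.13,"dy":0.9,"dz":0,"rx":0,"ry":0,"rz":0,"claw":0},{"dx":0.13,"dy":0.9,"dz":0,"rx":0,"ry":0,"rz":0,"claw":0},{"dx":0.13,"dy":0.9,"dz":0,"rx":0,"ry":0,"rz":0,"claw":0},{"dx":0,"dy":0,"dz":0,"rx":0,"ry":0,"rz":0,"claw":0},{"dx":0,"dy":0,"dz":0,"rx":0,"ry":0,"rz":0,"claw":0},{"dx":0,"dy":0,"dz":0,"rx":0,"ry":0,"rz":0,"claw":0}]'; python3 -m inch '[{"dx":0,"dy":0,"dz":0.4,"rx":0,"ry":0,"rz":0,"claw":0},{"dx":0,"dy":0,"dz":0.2,"rx":0,"ry":0,"rz":0,"claw":0},{"dx":0,"dy":0,"dz":0.2,"rx":0,"ry":0,"rz":0,"claw":0},{"dx":0,"dy":0,"dz":0.2,"rx":0,"ry":0,"rz":0,"claw":0},{"dx":0,"dy":0,"dz":0.1,"rx":0,"ry":0,"rz":0,"claw":0},{"dx":0,"dy":0,"dz":0.1,"rx":0,"ry":0,"rz":0,"claw":0},{"dx":0,"dy":0,"dz":0.1,"rx":0,"ry":0,"rz":0,"claw":0},{"dx":0,"dy":0,"dz":0.1,"rx":0,"ry":0,"rz":0,"claw":0},{"dx":0,"dy":0,"dz":0,"rx":0,"ry":0,"rz":0,"claw":0},{"dx":0,"dy":0,"dz":0,"rx":0,"ry":0,"rz":0,"claw":0}]'
```

```text
time_s: 12.03
tcp_pos: [0.5176, -0.1482, 0.0626]
tool_rot: [-3.141, 0.001, 0.469]
wrist_force: [-0.4, 0.9, 0.6]
finger_gap: 0.0003
finger_force: 0.0
time_s: 12.87
tcp_pos: [0.5176, -0.148, 0.0503]
tool_rot: [-3.141, 0.001, 0.469]
wrist_force: [-4.7, 3.4, 13.3]
finger_gap: 0.0004
finger_force: 6.6
```

All six reached the stop at z of about 0.050. I'll lift clear and check.

```bash
python3 -m inch '[{"dx":0,"dy":0,"dz":-0.7,"rx":0,"ry":0,"rz":0,"claw":0},{"dx":0,"dy":0,"dz":-1.5,"rx":0,"ry":0,"rz":0,"claw":0},{"dx":0,"dy":0,"dz":-2.5,"rx":0,"ry":0,"rz":0,"claw":0},{"dx":0,"dy":0,"dz":-2.5,"rx":0,"ry":0,"rz":0,"claw":0},{"dx":0,"dy":0,"dz":-2.5,"rx":0,"ry":0,"rz":0,"claw":0},{"dx":0,"dy":0,"dz":-2.5,"rx":0,"ry":0,"rz":0,"claw":0},{"dx":0,"dy":0,"dz":-2.5,"rx":0,"ry":0,"rz":0,"claw":0},{"dx":0,"dy":0,"dz":-1.5,"rx":0,"ry":0,"rz":0,"claw":0},{"dx":0,"dy":0,"dz":0,"rx":0,"ry":0,"rz":0,"claw":0},{"dx":0,"dy":0,"dz":0,"rx":0,"ry":0,"rz":0,"claw":0},{"dx":0,"dy":0,"dz":0,"rx":0,"ry":0,"rz":0,"claw":0}]'
python3 - <<'E'
from h import *
q,_=snapshot('scene')
sc=cv2.resize(q[161:251,238:358],(800,600),interpolation=cv2.INTER_CUBIC)
cv2.imwrite('pics/s4.png',sc[:,:,::-1])
E
```

```text
time_s: 13.78
tcp_pos: [0.5173, -0.1485, 0.21]
tool_rot: [-3.141, 0.001, 0.469]
wrist_force: [-1.2, -0.0, -0.8]
finger_gap: 0.0006
finger_force: 0.0
```

View pics/s4.png

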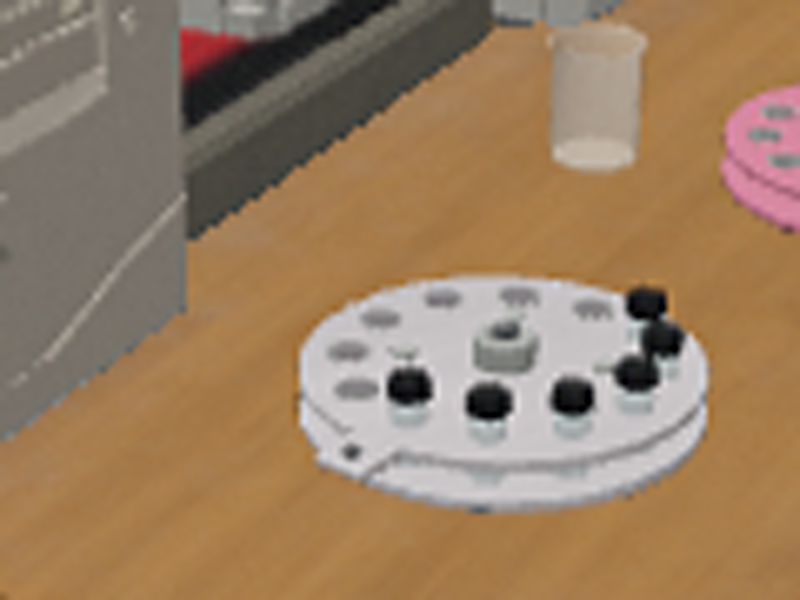

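All six caps now sit lower: cap 2 went from (488,390) to (488,402) and cap 6 from (645,292) to (645,303). The tray and beaker have not moved in the crop, so I'm handing in.

```bash
python3 -c "
from bench import r
print(r.finish_job())"
```

```text
the job is handed in; nothing more can be done
None
```

I pressed all six caps down to the stop in order from the tab, with 12–17 N at each cap's stop and no sign that the tray moved, and handed the job in at about 14 s.

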